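# Dispense two sample vials with the rocking gate lever

### The arm

A 6-joint arm with a two-finger parallel gripper is mounted at the origin on a cart in front of the work surface, level with it; the furniture and walls round the work are solid. World frame = base frame: x ahead of the robot, y to its left, z up, the work surface at z = 0. Lengths are in m, angles in rad, forces in N, time in s.
With the tool pointing down it reaches from about 0.275 to 0.975 m from the base axis. Payload 8.4 kg.
Tool frame: the origin (TCP) lies where the fingers leave the gripper's body, on its centre line; the fingertips stand 88 mm ahead of it and the grasp point (between the pads) lies 69 mm ahead of it (bot.finger_overhang is the distance from the TCP to the fingertips, in m); z points along the fingers, y is the direction in which the jaws open and shut (so a half turn about z gives the same grasp; the last joint's range is limited). The gripper opens to 92 mm and grips with 3 to 60 N. Pads are 20 mm wide; open, the fingers measure 128 mm over their backs; the gripper's body (75 mm by 189 mm) begins 69 mm behind the grasp point.
Start: joints at [1.188, 0.353, 1.633, -0, 1.155, -0.002], TCP at [0.232, 0.58, 0.303] pointing down, gripper open.
Joint ranges: [-2.63, 2.63], [-0.92, 2.1], [0.06, 2.66], [-1.3, 4.44], [0, 2.69], [-3.02, 3.02]. Speed limits (rad/s): [2.22, 2.22, 2.79, 3.14, 3.14, 3.14].

### API

Orientations are given as a rotation vector (axis times angle).
In Python, from rig import bot, vision gives the robot as it stands.
- The arm moves only by the tool carry_out, never from a script. Its argument "plan" is a list of rows, each a list of 7 numbers: the shift along the tool's x, y, z in cm, then the turn, a rotation vector about the tool's x, y, z in degrees, then the opening in per cent of the stroke, from 0 (shut) to 100 (fully open). A call has 1 to 20 rows; each row shifts and turns the commanded pose from where the row before left it, along the tool's axes as they then stand; what a row does not reach is not made up. A row lasts 1/12 s, in which the tool goes at most 41.7 mm and 7.16 degrees, less where a joint would pass 70% of its speed; a pose out of reach is approached as far as the arm can. A call is refused whole if a number of a shift passes 4.17 or a number of a turn 7.16, either way. A call with a gripper value outside its range is refused whole. The fingers move at their own pace and stop on an object; the grip force is fixed at half the most. Time passes only in rows, so rows that do not move let the fingers close. It gives the time, the measured TCP pose, the force and the opening at its end, in the units of the state.
- bot.read_state(): the state, without advancing time (a new reading comes with each control period).
- vision.camera(name): name is "scene" or "top" or "wrist"; returns a dict with "img" (480x640x3 uint8, blue, green, red), "z_map" (480x640 float32, m along the optical axis (not along the pixel's ray), 0 where there is no reading), "camera_matrix" (3x3 intrinsics, pixels), "k1" (the pictures are not rectified: a ray, as slopes to the right and down, at radius r is drawn at 1 + k1 r^2 times it, then the intrinsics apply), "R" (3x3) and "t" (3): a world point X has camera coordinates R X + t; the wrist camera has in their place "T_tool_cam" (4x4, takes a point from camera to tool coordinates, whose origin is the TCP and whose axes are the flange's). Camera axes: x right, y down, z forward; pixel columns grow to the right and rows downward; lengths in m; the calibration is good to about 2 mm. A picture is of the moment at which its call begins: read the wrist's pose just before it.
- bot.hand_in(): hands the job in, once; it reports no verdict.
Trained networks look in the newest picture that a camera, given by its name, has taken for a name from the list of things; names that differ only in an ending like _2 or _b are one class to them, and where a whole thing is asked for, a point or a joint stands for the part that bears it (a point fixed in the world has none). Each returns a list of dicts, best first, with "conf" (0 to 1); they miss things now and then, are a little off and sometimes report something else, mostly with a low value. They report only what shows in the picture. A call takes as long as a camera call.
- vision.cut_out(camera, thing): "mask" (480x640 bool, what is visible of it).
- vision.place_of(camera, thing): "point" ([x, y, z] in m, in world coordinates, good to about 4 mm: a listed point, or the origin of a listed thing).
The state is a dict: "t": time; "qpos": joint angles; "dq": joint speeds; "tau": joint torques, N m; "tool_pos": TCP position; "tcp_rot": TCP orientation; "force": force on the tool from outside, world axes, zero at the start; "ft_torque": the same for the moment, N m; "width": finger opening in m.
Only numpy, scipy, OpenCV 4.12 (cv2) and the standard library are available. Lean on these libraries where they do the work, as an engineer would, in place of code of your own. Each camera call takes 0.05 s, during which the arm holds its last target.

### The job

Push the steel dish along the desk until it rests against both rubber bumpers under the lip of the vial dispenser. Then press the blue paddle fully down to let one vial roll into the dish, let the paddle come right up so that the next vial drops to the gate, and press and let go once more, so that exactly two vials lie in the docked dish and two stay in the chute. Only push and press: do not lift or tip the dish, do not touch the vials, and leave the other things on the desk where they are.

Things in the scene. Friction and masses are not known exactly. Their poses are not given: they have to be found in the camera images.
- dispenser: gravity dispenser for glass vials, fixed on the desk: a straight chute with low clear walls (76 mm wide with the lever), sloping down to its open lip. Origin: on the desk, directly below the middle of the lip. x is level and points the way the vials roll out (downhill), z up. The grey base reaches back to x = -238 mm. The lip end is up to 70 mm high, 95 mm while the gate is lifted.
- dish_place (a point): where the centre of the dish's underside is when docked: on the desk, 45 mm beyond the lip (dispenser x = +45 mm, y = 0). The dish's rim then lies under the lip (underside 24 mm up) and against two black rubber bumpers, posts of 14 mm diameter, 16 mm high, at dispenser x = -9 mm, y = +32 and -32 mm. The axes are the dispenser's.
- steel_dish: low round stainless-steel dish, loose, open at the top: 112 mm across its 21 mm high rolled rim, 110 mm across the upright wall below; wall and floor 2 mm thick, 0.13 to 0.22 kg. Origin: centre of its underside, z up. It starts on the desk 70 to 110 mm downhill of its place and up to 30 mm to the side.
- gate_lever (a joint): tilt (rad) of the rocking lever: 0 at rest, gate shut; 0.20 paddle fully down on its stop. Pressing lifts the orange gate 25 mm at the other end: above 0.15 the first vial rolls out, while an orange finger rises through the chute floor behind it and holds the rest. Let up (below 0.03), a spring shuts the gate and the next vial rolls to it within 1 s.
- paddle (a point): middle of the top of the blue paddle at the lever's uphill end (36 mm along the chute, 60 mm across). At rest 217 mm behind the lip, 125 mm above the desk, leaning 0.28 rad (end far from the lip higher); fully pressed 17 mm lower and nearly level. Pressing down takes about 2 N at first, 5 N at the end, then it is hard on its stop. The hinge is level, 133 mm behind the lip, 92 mm up.
- vial_1: closed amber glass sample vial with white cap and paper label, 28 mm in diameter, 52 mm long, 32 g, lying across the chute; first: it lies against the gate. Origin: its centre; its own y axis is its length (it rolls about it).
- vial_2: closed amber glass sample vial with white cap and paper label, 28 mm in diameter, 52 mm long, 32 g, lying across the chute; second in the queue. Origin: its centre; its own y axis is its length (it rolls about it).
- vial_3: closed amber glass sample vial with white cap and paper label, 28 mm in diameter, 52 mm long, 32 g, lying across the chute; third in the queue, to stay in the chute. Origin: its centre; its own y axis is its length (it rolls about it).
- vial_4: closed amber glass sample vial with white cap and paper label, 28 mm in diameter, 52 mm long, 32 g, lying across the chute; fourth in the queue, to stay in the chute. Origin: its centre; its own y axis is its length (it rolls about it).
- stain_bottle_1: amber dropper bottle, 30 mm across, 74 mm high; a bystander, loose. Origin: centre of its underside
- stain_bottle_2: the other amber dropper bottle, 30 mm across, 74 mm high; a bystander, loose. Origin: centre of its underside
- ethanol_bottle: white plastic bottle with a blue cap, 50 mm across, 125 mm high; a bystander, loose. Origin: centre of its underside
- petri_3: pink petri dish with lid, 64 mm across, 11 mm high; a bystander, loose. Origin: centre of its underside
- timer: white kitchen timer, 64x64x19 mm; a bystander, loose. Origin: centre of its underside
- marker_2: black felt marker lying down, 11x138x12 mm, long along its own y axis; a bystander, loose. Origin: centre of its underside
- tweezers_2: steel tweezers lying down, 15x136x11 mm, long along its own y axis; a bystander, loose. Origin: centre of its underside
- gate_seat (a point): centre of the vial that waits at the shut gate, in the middle of the chute, 29 mm behind the lip and 50 mm above the desk

How it is judged:
By the outcome, as a careful person would: the job done as asked, in the order asked, and still so for the second after the job is handed in, with the robot touching nothing.
It also fails if it takes over 48 s, if anything falls off the work surface, if the arm or the gripper's body presses on something with over 40 N, if the wrist force passes 120 N, or if a joint passes its speed limit or range.

## Working session

There is one attempt and no reset: what is moved stays moved. The work goes in short steps, Python scripts to look and compute and a tool call to move; the robot and the scene stay as the last step left them, time stands still between calls to the robot, and variables do not carry over. Pictures are saved under pics/ and viewed, and the job is handed in when it is done.

Besides the shell and the picture viewer there is one more tool, called after "Request:" as a command line: name --pt "numbers of a row" for each row, then --argument value for the rest. carry_out: Moves the arm, as the interface text tells. Its arguments: {"type":"object","properties":{"plan":{"type":"array","items":{"type":"array","items":{"type":"number"}}}},"required":["plan"]}

```bash
mkdir -p pics; ls
python3 - <<'E'
from rig import bot, vision
import cv2
s=bot.read_state(); print({k:s[k] for k in('t','tool_pos','tcp_rot','force','width')})
for c in('scene','top'):
    r=vision.camera(c); cv2.imwrite(f'pics/{c}0.png',r['img'])
    for n in ['dish_place','steel_dish','paddle','gate_seat','dispenser','vial_1','stain_bottle_1','ethanol_bottle','petri_3','timer','marker_2','tweezers_2']:
        print(c,n,[(d['point'],round(d['conf'],2)) for d in vision.place_of(c,n)][:4])
E
```

```text
pics
{'t': 0.0, 'tool_pos': array([0.2321724 , 0.57988128, 0.30198461]), 'tcp_rot': array([-5.94500879e-01, -3.08459542e+00,  2.07512105e-03]), 'force': array([ 0.66855703,  0.79258207, -0.56785287]), 'width': 0.09173622177879982}
scene dish_place [([0.646, -0.2295, 0.0012], 0.74)]
scene steel_dish [([0.4648, -0.2124, 0.0001], 0.79), ([0.5177, -0.0822, 0.0002], 0.23)]
scene paddle [([0.6163, 0.115, 0.1217], 0.67)]
scene gate_seat [([0.5319, -0.0569, 0.0492], 0.58), ([0.686, -0.0626, -0.0008], 0.49)]
scene dispenser [([0.5207, -0.0811, 0.0021], 0.88)]
scene vial_1 [([0.5384, -0.0348, 0.0541], 0.75), ([0.5685, 0.0162, 0.0726], 0.71), ([0.5328, -0.0562, 0.0469], 0.67), ([0.5594, -0.0059, 0.0647], 0.56)]
scene stain_bottle_1 [([0.6504, -0.111, -0.0031], 0.9)]
scene ethanol_bottle [([0.717, -0.0038, 0.0007], 0.74), ([0.6164, 0.1127, 0.1225], 0.65)]
scene petri_3 [([0.4959, 0.0654, 0.0024], 0.95)]
scene timer [([0.4484, -0.0044, -0.0018], 0.98), ([0.5353, -0.0594, 0.0517], 0.72)]
scene marker_2 [([0.6493, -0.228, -0.0017], 0.6)]
scene tweezers_2 [([0.7191, -0.0016, 0.004], 0.72), ([0.6441,
[... 234 characters left out ...]
.0565, 0.0485], 0.93)]
top dispenser [([0.5155, -0.078, -0.0025], 0.71)]
top vial_1 [([0.5311, -0.0551, 0.0492], 0.81), ([0.5451, -0.0311, 0.0604], 0.74), ([0.559, -0.0092, 0.0645], 0.65), ([0.5692, 0.0115, 0.0737], 0.61)]
top stain_bottle_1 [([0.6533, -0.1092, -0.0007], 0.84), ([0.558, -0.0047, 0.0655], 0.75), ([0.6808, -0.0654, -0.003], 0.71)]
top ethanol_bottle [([0.7177, 0.0008, -0.0036], 0.91), ([0.5292, 0.1876, -0.0009], 0.52)]
top petri_3 [([0.4971, 0.0667, -0.0003], 0.63), ([0.4619, -0.2026, 0.0015], 0.35), ([0.6467, -0.2299, 0.0006], 0.16)]
top timer [([0.4444, -0.0022, -0.0006], 0.9)]
top marker_2 [([0.6478, -0.2321, 0.0015], 0.95)]
top tweezers_2 [([0.5288, 0.1873, 0.0011], 0.47)]
```

View pics/scene0.png

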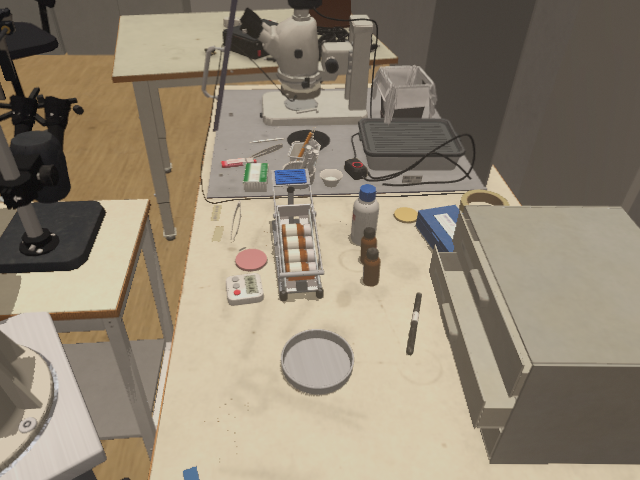

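View pics/top0.png

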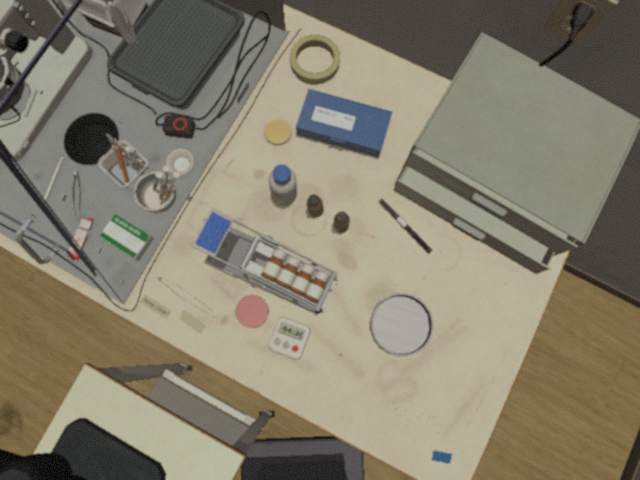

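The scene view shows the dispenser at about (297,240), with the dish downhill at (317,361). The stain bottles are to the right at (370,255), and the timer and petri dish are to the left. Next I'll refine the dish and dispenser poses from depth.

```bash
cat > h.py <<'E'
import numpy as np, cv2
from scipy.spatial.transform import Rotation as Ro
from scipy.optimize import least_squares
from rig import bot, vision
def cloud(r):
    K=r['camera_matrix'];h,w=r['z_map'].shape
    u,v=np.meshgrid(np.arange(w),np.arange(h))
    p=np.stack([(u-K[0,2])/K[0,0],(v-K[1,2])/K[1,1]],-1)
    q=p.copy()
    for _ in range(10):
        q=p/(1+r['k1']*(q**2).sum(-1,keepdims=True))
    z=r['z_map'];P=np.concatenate([q*z[...,None],z[...,None]],-1)
    W=(P-r['t'])@r['R']; W[z<=0]=np.nan
    return W
def project(r,X):
    c=np.atleast_2d(X)@r['R'].T+r['t'];s=c[:,:2]/c[:,2:]
    s=s*(1+r['k1']*(s**2).sum(1,keepdims=True));K=r['camera_matrix']
    return s*[K[0,0],K[1,1]]+[K[0,2],K[1,2]]
def circ(p):
    f=lambda a:np.hypot(p[:,0]-a[0],p[:,1]-a[1])-a[2]
    return least_squares(f,[*p.mean(0),.055],loss='soft_l1',f_scale=.002).x
# command-chain helper: target tip position & yaw of tool x (deg), n rows
def plan(tip,yaw,n,start=None):
    s=bot.read_state()
    p0,R0=(s['tool_pos'],Ro.from_rotvec(s['tcp_rot'])) if start is None else start
    y=np.radians(yaw);x=np.array([np.cos(y),np.sin(y),0]);z=np.array([0,0,-1.])
    R1=Ro.from_matrix(np.stack([x,np.cross(z,x),z],1)); p1=np.array(tip)+[0,0,bot.finger_overhang]
    w=(R0.inv()*R1).as_rotvec()/n; step=Ro.from_rotvec(w)
    A=np.zeros((3,3));R=R0
    for i in range(n): A+=R.as_matrix();R=R*step
    d=np.linalg.solve(A,p1-p0)
    print('rows',n,'shift cm',np.round(d*100,3),'turn deg',np.round(np.degrees(w),3))
E
python3 - <<'E'
from h import *
for c in('top','scene'):
    r=vision.camera(c);W=cloud(r)
    m=vision.cut_out(c,'steel_dish')[0]['mask'];P=W[m];P=P[~np.isnan(P[:,0])]
    print(c,'dish z pct',np.percentile(P[:,2],[2,50,98]).round(4))
    rim=P[(P[:,2]>.016)&(P[:,2]<.026)];print(' rim',len(rim),circ(rim[:,:2]).round(4))
    cs=cv2.minEnclosingCircle(P[:,:2].astype(np.float32));print(' mec',cs)
    m=vision.cut_out(c,'paddle')
    if m:
        P=W[m[0]['mask']];P=P[~np.isnan(P[:,0])];P=P[(P[:,2]>.105)&(P[:,2]<.15)]
        print(' paddle',len(P),cv2.minAreaRect((P[:,:2]*1000).astype(np.float32)),np.median(P,0),np.percentile(P[:,2],[2,98]))
    # tall things
    a=W.reshape(-1,3);d=np.hypot(a[:,0]-.617,a[:,1]-.112)
    for lo,hi in((0,.05),(.05,.1),(.1,.15),(.15,.2),(.2,.25),(.25,.3)):
        q=a[(d>=lo)&(d<hi)];print('  ring',lo,hi,np.nanmax(q[:,2]).round(3), end='')
    print(bot.read_state()['t'])
E
```

```text
top dish z pct [-0.0016  0.0024  0.0219]
 rim 382 [ 0.4611 -0.2065  0.0544]
 mec ((0.46213847398757935, -0.20997314155101776), 0.05981149896979332)
 paddle 1118 ((613.4743041992188, 101.75714111328125), (65.30860900878906, 73.07374572753906), 62.45309829711914) [0.61815748 0.11099516 0.12490826] [0.1145862  0.13089568]
  ring 0 0.05 0.133  ring 0.05 0.1 0.114  ring 0.1 0.15 0.534  ring 0.15 0.2 0.53  ring 0.2 0.25 0.318  ring 0.25 0.3 0.2261.45
scene dish z pct [0.0002 0.003  0.0221]
 rim 549 [ 0.4617 -0.2092  0.0539]
 mec ((0.47033926844596863, -0.20424902439117432), 0.06548359245061874)
 paddle 605 ((615.5626831054688, 104.2783203125), (52.57130813598633, 74.5137939453125), 57.8633918762207) [0.61778531 0.106226   0.12344191] [0.11450817 0.12983822]
  ring 0 0.05 0.131  ring 0.05 0.1 0.115  ring 0.1 0.15 0.412  ring 0.15 0.2 0.41  ring 0.2 0.25 0.316  ring 0.25 0.3 0.2051.6
```

Run:
```python
from h import *
for c in('top','scene'):
    r=vision.camera(c);W=cloud(r)
    d=np.hypot(W[...,0]-.617,W[...,1]-.112)
    m=(d<.3)&(W[...,2]>.15)
    n,l,st,ce=cv2.connectedComponentsWithStats(m.astype(np.uint8))
    for i in range(1,n):
        if st[i,4]>5:
            q=W[l==i];print(c,st[i],q.min(0).round(3),q.max(0).round(3),'dmin',d[l==i].min().round(3))
            if q[:,2].max()>.25:
                for z in np.arange(.15,.6,.05):
                    k=q[(q[:,2]>z)&(q[:,2]<z+.05)]
                    if len(k):print('   z',z.round(2),np.median(k,0).round(3),len(k))
# axis estimate from vials+paddle, z-independent
r=vision.camera('top');W=cloud(r)
pts=np.array([d['point'] for d in vision.place_of('top','vial_1')[:4]]);print(pts)
```

```text
top [  0   0  84 115 937] [0.639 0.164 0.526] [0.758 0.234 0.535] dmin 0.114
   z 0.5 [0.697 0.201 0.529] 937
top [   0  138  100  139 1336] [0.545 0.241 0.152] [0.623 0.291 0.512] dmin 0.129
   z 0.15 [0.554 0.286 0.182] 74
   z 0.2 [0.563 0.281 0.226] 124
   z 0.25 [0.573 0.275 0.276] 132
   z 0.3 [0.583 0.27  0.324] 167
   z 0.35 [0.593 0.264 0.376] 211
   z 0.4 [0.603 0.258 0.426] 276
   z 0.45 [0.613 0.251 0.475] 318
   z 0.5 [0.62  0.244 0.503] 34
top [ 23 141   9   8  47] [0.628 0.234 0.467] [0.636 0.24  0.476] dmin 0.123
   z 0.45 [0.632 0.236 0.473] 47
top [ 60 195   7   6  29] [0.606 0.246 0.358] [0.614 0.252 0.365] dmin 0.134
   z 0.35 [0.61  0.249 0.363] 29
top [ 30 214   6   4  10] [0.603 0.313 0.303] [0.606 0.32  0.312] dmin 0.201
   z 0.3 [0.605 0.317 0.308] 10
top [  9 217  94  74 913] [0.524 0.282 0.151] [0.632 0.412 0.318] dmin 0.191
   z 0.15 [0.592 0.343 0.196] 270
   z 0.2 [0.568 0.337 0.22 ] 296
   z 0.25 [0.565 0.336 0.275] 135
   z 0.3 [0.583 0.328 0.313] 212
top [ 97 248   5   5  17] [0.575 0.266 0.198] [0.581 0.272 0.206] dmin 0.158
scene [ 201    0   36  132 1095] [0.545 0.255 0.161] [0.615 0.407 0.412] dmin 0.145
   z 0.15 [0.556 0.285 0.181] 96
   z 0.2 [0.563 0.308 0.224] 278
   z 0.25 [0.57  0.279 0.274] 271
   z 0.3 [0.583 0.272 0.314] 237
   z 0.35 [0.594 0.264 0.376] 172
   z 0.4 [0.598 0.26  0.406] 41
scene [242  29   5   5  19] [0.606 0.246 0.356] [0.615 0.25  0.364] dmin 0.134
   z 0.35 [0.61  0.248 0.36 ] 19
scene [206 113   7  28  41] [0.528 0.28  0.151] [0.552 0.298 0.197] dmin 0.187
scene [229 113   4   3  11] [0.576 0.263 0.198] [0.582 0.27  0.203] dmin 0.156
[[ 0.5577 -0.0063  0.065 ]
 [ 0.5442 -0.0304  0.0585]
 [ 0.5671  0.0138  0.075 ]
 [ 0.5315 -0.0547  0.0507]]
```

A lamp pole stands near (0.58,0.27), so I'll retract toward the base before swinging round.

Request:
carry_out --pt "0 -2 0 0 0 0 50" --pt "0 -3.5 0 0 0 0 50" --pt "0 -3.5 0 0 0 0 50" --pt "0 -3.5 0 0 0 0 50" --pt "0 -3.5 0 0 0 0 50" --pt "0 -3.5 0 0 0 0 50" --pt "0 -1 0 0 0 0 50"

```text
t: 2.38
tool_pos: [0.1544, 0.3856, 0.3021]
tcp_rot: [-0.594, -3.084, 0.005]
force: [0.4, -0.0, -0.4]
width: 0.0474
```

Request:
carry_out --pt "-3.48 -0.14 0 0 0 4.76 50" --pt "-3.48 -0.14 0 0 0 4.76 50" --pt "-3.48 -0.14 0 0 0 4.76 50" --pt "-3.48 -0.14 0 0 0 4.76 50" --pt "-3.48 -0.14 0 0 0 4.76 50" --pt "-3.48 -0.14 0 0 0 4.76 50" --pt "-3.48 -0.14 0 0 0 4.76 50" --pt "-3.48 -0.14 0 0 0 4.76 50" --pt "-3.48 -0.14 0 0 0 4.76 50" --pt "-3.48 -0.14 0 0 0 4.76 50" --pt "-3.48 -0.14 0 0 0 4.76 50" --pt "-3.48 -0.14 0 0 0 4.76 50" --pt "-3.48 -0.14 0 0 0 4.76 50" --pt "-3.48 -0.14 0 0 0 4.76 50" --pt "-3.48 -0.14 0 0 0 4.76 50" --pt "-3.48 -0.14 0 0 0 4.76 50" --pt "-3.48 -0.14 0 0 0 4.76 50" --pt "-3.48 -0.14 0 0 0 4.76 50" --pt "-3.48 -0.14 0 0 0 4.76 50" --pt "-3.48 -0.14 0 0 0 4.76 50"

```text
t: 4.05
tool_pos: [0.3747, -0.1916, 0.3031]
tcp_rot: [2.681, 1.635, 0.001]
force: [0.7, 0.4, 0.6]
width: 0.0458
```

Run:
```python
from h import *
s=bot.read_state();print(s['t'],s['tool_pos'],s['qpos'],s['width'],s['force'])
plan((.421,-.2886,.12),62.9,6)
```

```text
4.05 [ 0.37473492 -0.19158648  0.30306908] [-4.76178101e-01  2.49718850e-02  2.04394634e+00  2.16943057e-07
  1.07120401e+00 -5.52255533e-04] 0.04580638499181047 [0.65659322 0.35369227 0.55326088]
rows 6 shift cm [-1.086  1.423  1.584] turn deg [ 0.014  0.    -0.025]
```

Request:
carry_out --pt "-1.09 1.42 1.58 0 0 0 50" --pt "-1.09 1.42 1.58 0 0 0 50" --pt "-1.09 1.42 1.58 0 0 0 50" --pt "-1.09 1.42 1.58 0 0 0 50" --pt "-1.09 1.42 1.58 0 0 0 50" --pt "-1.09 1.42 1.58 0 0 0 50"

```text
t: 4.55
tool_pos: [0.4216, -0.2878, 0.2072]
tcp_rot: [2.679, 1.64, 0.001]
force: [0.6, 0.4, 1.0]
width: 0.0459
```

```bash
cat >> h.py <<'E'
def wrist(name):
    s=bot.read_state();r=vision.camera('wrist')
    M=np.eye(4);M[:3,:3]=Ro.from_rotvec(s['tcp_rot']).as_matrix();M[:3,3]=s['tool_pos']
    C=M@r['T_tool_cam'];r['R']=C[:3,:3].T;r['t']=-C[:3,:3].T@C[:3,3]
    cv2.imwrite(f'pics/{name}.png',r['img']);return r
E
python3 - <<'E'
from h import *
s=bot.read_state();print(s['t'],s['tool_pos'])
r=wrist('w1')
for n in('steel_dish','dish_place','gate_seat','dispenser','vial_1'):print(n,[(d['point'],d['conf']) for d in vision.place_of('wrist',n)][:2])
r=vision.camera('top');cv2.imwrite('pics/top1.png',r['img'])
E
```

```text
4.55 [ 0.42157406 -0.28784834  0.20716693]
steel_dish [([0.4627, -0.2074, -0.0027], 0.73)]
dish_place []
gate_seat []
dispenser []
vial_1 []
```

View pics/w1.png

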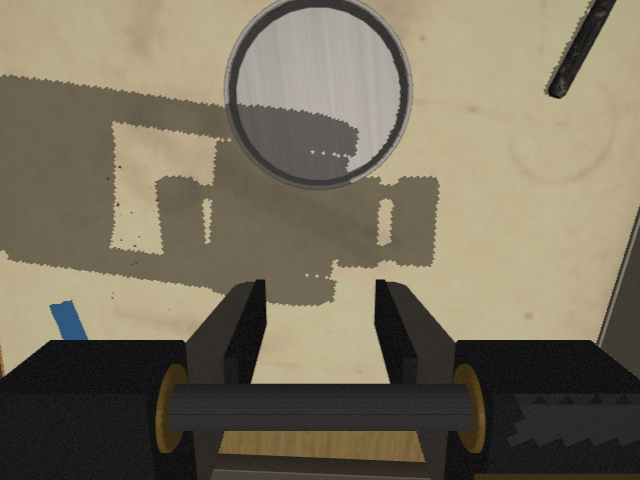

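The wrist view shows the dish centred at about (319,92), in line with the fingers, which are at columns 260 and 380. I'll lower and push with the open fingers as a cradle.

Request:
carry_out --pt "0 0 3 0 0 0 50" --pt "0 0 3.4 0 0 0 50" --pt "0 0 3 0 0 0 50" --pt "0 0 1.4 0 0 0 50" --pt "0 0 0.4 0 0 0 50" --pt "1.3 0 0 0 0 0 50" --pt "0.9 0 0 0 0 0 50" --pt "0.5 0 0 0 0 0 50" --pt "0.4 0 0 0 0 0 50"

```text
t: 5.65
tool_pos: [0.4358, -0.2586, 0.0971]
tcp_rot: [2.676, 1.641, 0.001]
force: [0.0, -1.1, 1.2]
width: 0.0458
```

Request:
carry_out --pt "0.3 0 0 0 0 0 50" --pt "0.6 -0.05 0 0 0 0 50" --pt "0.8 -0.07 0 0 0 0 50" --pt "0.8 -0.07 0 0 0 0 50" --pt "0.8 -0.07 0 0 0 0 50" --pt "0.8 -0.07 0 0 0 0 50" --pt "0.8 -0.07 0 0 0 0 50" --pt "0.8 -0.07 0 0 0 0 50" --pt "0.8 -0.07 0 0 0 0 50" --pt "0.6 -0.06 0 0 0 0 50" --pt "0.4 -0.06 0 0 0 0 50" --pt "0.3 -0.03 0 0 0 0 50"

```text
t: 6.65
tool_pos: [0.4643, -0.1857, 0.0958]
tcp_rot: [-2.678, -1.642, 0.0]
force: [-0.8, -2.1, 1.6]
width: 0.0464
```

Run:
```python
from h import *
s=bot.read_state();print(s['t'],s['tool_pos'],s['force'])
for c in('top','scene'):
    r=vision.camera(c);cv2.imwrite(f'pics/{c}2.png',cv2.resize(r['img'][200:400,200:460] if c=='top' else r['img'][180:380,200:460],None,fx=3,fy=3))
    W=cloud(r);d=vision.cut_out(c,'steel_dish')
    print([(x['point'],x['conf']) for x in vision.place_of(c,'steel_dish')])
    P=W[d[0]['mask']];rim=P[(P[:,2]>.016)&(P[:,2]<.026)];print(c,len(rim),circ(rim[:,:2]))
```

```text
6.65 [ 0.4642982  -0.18568419  0.09582836] [-0.82443662 -2.09433547  1.5981234 ]
[([0.4914, -0.1299, 0.0027], 0.89)]
top 214 [ 0.48995116 -0.13101682  0.05423124]
[([0.4912, -0.1343, 0.0036], 0.87)]Traceback (most recent call last):
  File "<stdin>", line 7, in <module>
IndexError: list index out of range
```

View pics/top2.png

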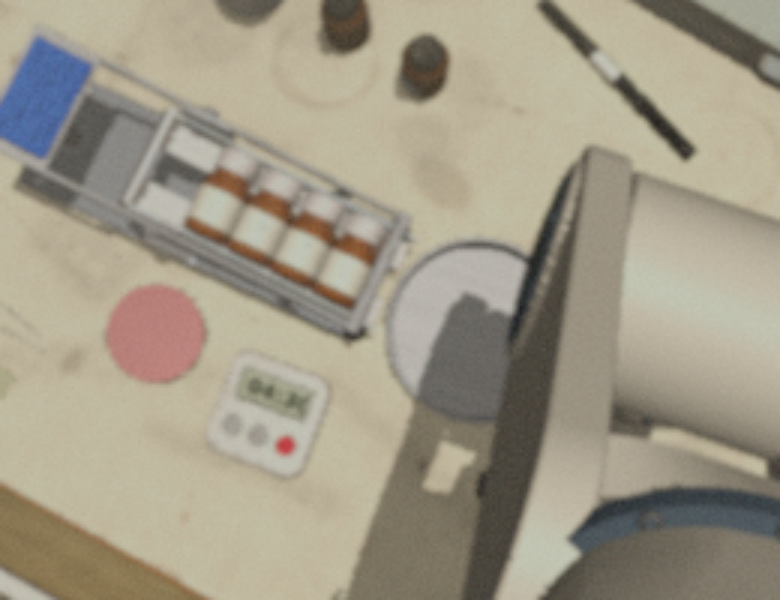

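View pics/scene2.png

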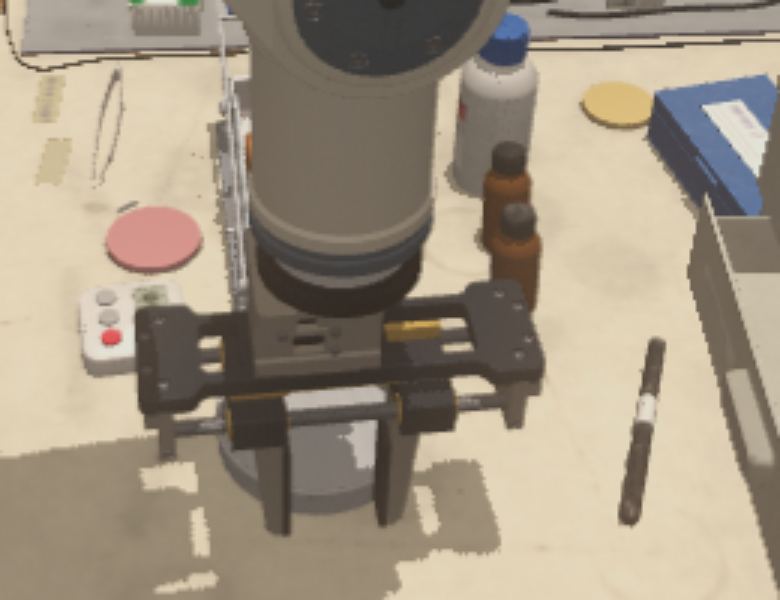

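The top crop shows the dish rim about 1 cm short of the lip and in line with the chute. I'll back off and close the fingers, so the last push is a flat, central one and the dish can seat itself on both bumpers.

Request:
carry_out --pt "-1 0 0 0 0 0 50" --pt "-1 0 0 0 0 0 0" --pt "0 0 0 0 0 0 0" --pt "0 0 0 0 0 0 0" --pt "0 0 0 0 0 0 0" --pt "0 0 0 0 0 0 0" --pt "0.6 0 0 0 0 0 0" --pt "0.5 0 0 0 0 0 0" --pt "0.4 0 0 0 0 0 0" --pt "0.3 0 0 0 0 0 0" --pt "0.3 0 0 0 0 0 0"

```text
t: 7.87
tool_pos: [0.4648, -0.1849, 0.0959]
tcp_rot: [2.678, 1.642, -0.0]
force: [-0.4, -0.6, 0.3]
width: 0.0003
```

Request:
carry_out --pt "0.2 0 0 0 0 0 0" --pt "0.2 0 0 0 0 0 0" --pt "0.1 0 0 0 0 0 0" --pt "0 0 0 0 0 0 0"

```text
t: 8.2
tool_pos: [0.467, -0.1808, 0.0959]
tcp_rot: [-2.679, -1.641, -0.0]
force: [0.2, -0.1, -0.1]
width: 0.0003
```

Request:
carry_out --pt "0.1 0 0 0 0 0 0" --pt "0.1 0 0 0 0 0 0" --pt "0 0 0 0 0 0 0"

```text
t: 8.45
tool_pos: [0.4678, -0.1792, 0.0959]
tcp_rot: [-2.679, -1.641, -0.0]
force: [0.3, -0.7, 0.5]
width: 0.0
```

Request:
carry_out --pt "0.1 0 0 0 0 0 0" --pt "0.1 0 0 0 0 0 0"

```text
t: 8.62
tool_pos: [0.4687, -0.1774, 0.0959]
tcp_rot: [2.679, 1.641, -0.0]
force: [-0.7, -0.5, 0.9]
width: 0.001
```

Run:
```python
from h import *
s=bot.read_state();print(s['t'],s['tool_pos'],s['force'])
r=vision.camera('top');cv2.imwrite('pics/top3.png',cv2.resize(r['img'][200:400,200:460],None,fx=3,fy=3))
print([(x['point'],x['conf']) for x in vision.place_of('top','steel_dish')])
```

```text
8.6167 [ 0.46867923 -0.17744687  0.09587557] [-0.67460169 -0.52577424  0.94260263]
[([0.4962, -0.116, 0.0009], 0.86), ([0.5668, 0.0159, 0.0749], 0.67)]
```

View pics/top3.png

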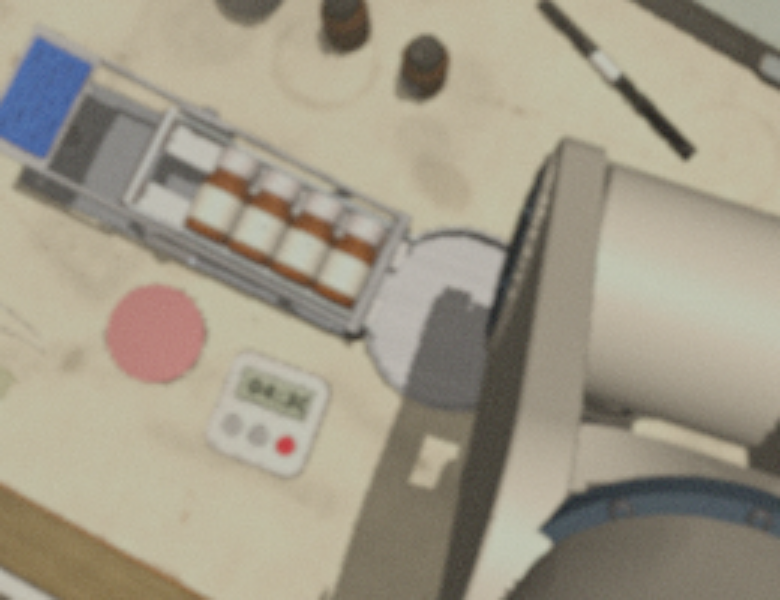

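The rim is now under the lip at crop (370,320), but no contact force shows yet, so I'll keep creeping.

Request:
carry_out --pt "0.1 0 0 0 0 0 0" --pt "0.1 0 0 0 0 0 0"

```text
t: 8.88
tool_pos: [0.4692, -0.1762, 0.0959]
tcp_rot: [2.678, 1.642, -0.002]
force: [-7.0, -12.0, 2.2]
width: 0.0003
```

Request:
carry_out --pt "0.1 0 0 0 0 0 0" --pt "0.1 0 0 0 0 0 0"

```text
t: 9.05
tool_pos: [0.4694, -0.1756, 0.0959]
tcp_rot: [2.676, 1.644, -0.005]
force: [-11.8, -26.7, 4.2]
width: 0.0004
```

Request:
carry_out --pt "0.1 0 0 0 0 0 0" --pt "0.1 0 0 0 0 0 0"

```text
t: 9.22
tool_pos: [0.4696, -0.1751, 0.0959]
tcp_rot: [2.674, 1.645, -0.009]
force: [-18.1, -38.2, 4.8]
width: 0.0006
```

I felt firm contact of about 42 N along the chute axis, so both bumpers are sharing the load. Now I'll back off gently, rise and check.

Request:
carry_out --pt "-0.2 0 0 0 0 0 0" --pt "-0.2 0 0 0 0 0 0" --pt "-0.3 0 0 0 0 0 0" --pt "-0.5 0 0 0 0 0 0" --pt "-2 0 0 0 0 0 0" --pt "-3 0 -2 0 0 0 0" --pt "-2 0 -3.5 0 0 0 0" --pt "0 0 -3.5 0 0 0 0" --pt "0 0 -3.5 0 0 0 0" --pt "0 0 -2.5 0 0 0 0" --pt "0 0 0 0 0 0 0"

```text
t: 10.13
tool_pos: [0.4363, -0.2464, 0.251]
tcp_rot: [2.673, 1.637, 0.007]
force: [0.8, 0.8, 0.4]
width: 0.0008
```

Run:
```python
from h import *
s=bot.read_state();print(s['t'],s['tool_pos'],s['force'])
r=wrist('w2');print([(x['point'],x['conf']) for x in vision.place_of('wrist','steel_dish')])
W=cloud(r);d=vision.cut_out('wrist','steel_dish')
if d:
    P=W[d[0]['mask']];print(np.nanpercentile(P[:,2],[2,50,98]));rim=P[(P[:,2]>.015)&(P[:,2]<.026)];print(len(rim),circ(rim[:,:2]))
r=vision.camera('top');W=cloud(r);d=vision.cut_out('top','steel_dish');print([(x['point'],x['conf']) for x in vision.place_of('top','paddle')])
m=vision.cut_out('top','paddle')
if m: print(np.nanmedian(W[m[0]['mask']],0))
```

```text
10.1333 [ 0.43628188 -0.24643916  0.25098946] [0.76556365 0.82859255 0.43571989]
[([0.4957, -0.1187, -0.0046], 0.79)]
[0.00093533 0.00272241 0.0218524 ]
1612 [ 0.49812927 -0.12045131  0.054054  ]
[([0.6156, 0.1121, 0.1276], 0.68), ([0.6485, -0.2296, 0.0006], 0.6)]
[0.60638918 0.10097079 0.12174481]
```

View pics/w2.png

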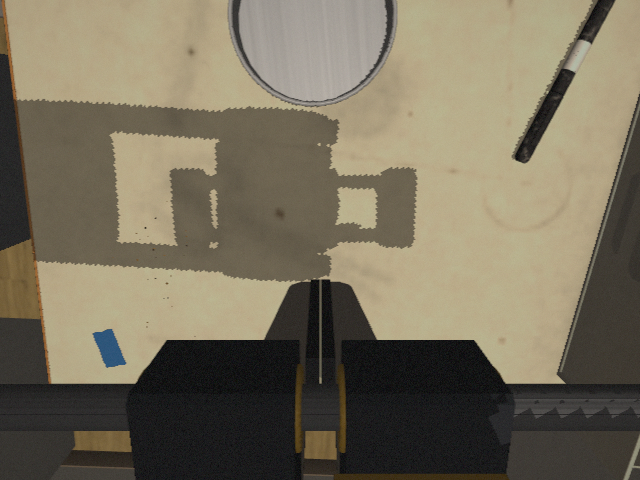

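The wrist view shows the dish at about (313,25), and the circle fit gives (0.498,-0.120), which matches its place. Next I'll go over the paddle.

Request:
carry_out --pt "1.5 0 -0.5 0 0 0 0" --pt "3 -0.02 0 0 0 0 0" --pt "3 -0.02 0 0 0 0 0" --pt "3 -0.02 0 0 0 0 0" --pt "3 -0.02 0 0 0 0 0" --pt "3 -0.02 0 0 0 0 0" --pt "3 -0.02 0 0 0 0 0" --pt "3 -0.02 0 0 0 0 0" --pt "3 -0.02 0 0 0 0 0" --pt "3 -0.02 0 0 0 0 0" --pt "3 -0.02 0 0 0 0 0" --pt "3 -0.02 0 0 0 0 0" --pt "3 -0.02 0 0 0 0 0" --pt "2.5 -0.02 0 0 0 0 0" --pt "0 0 0 0 0 0 0"

```text
t: 11.73
tool_pos: [0.6149, 0.1162, 0.2496]
tcp_rot: [-2.676, -1.644, -0.001]
force: [-0.2, 0.4, 0.1]
width: 0.0001
```

Run:
```python
from h import *
s=bot.read_state();print(s['t'],s['tool_pos'],s['force'],s['qpos'])
r=wrist('w3');print([(x['point'],x['conf']) for x in vision.place_of('wrist','paddle')])
r=vision.camera('scene');cv2.imwrite('pics/scene3.png',cv2.resize(r['img'][130:400,180:480],None,fx=2.2,fy=2.2))
r=vision.camera('top');cv2.imwrite('pics/top4.png',cv2.resize(r['img'][150:350,150:450],None,fx=2.6,fy=2.6))
plan((.6165,.1115,.165),62.9,1)
```

```text
11.7333 [0.6149381  0.11616039 0.24957336] [-0.21358309  0.44303439  0.06918956] [1.83810934e-01 4.06844505e-01 1.68016076e+00 1.29965245e-03
 1.05462630e+00 6.52234188e-01]
[([0.6166, 0.1169, 0.1265], 0.88)]
rows 1 shift cm [ 0.145  0.339 -0.316] turn deg [-0.081  0.081  0.083]
```

View pics/w3.png

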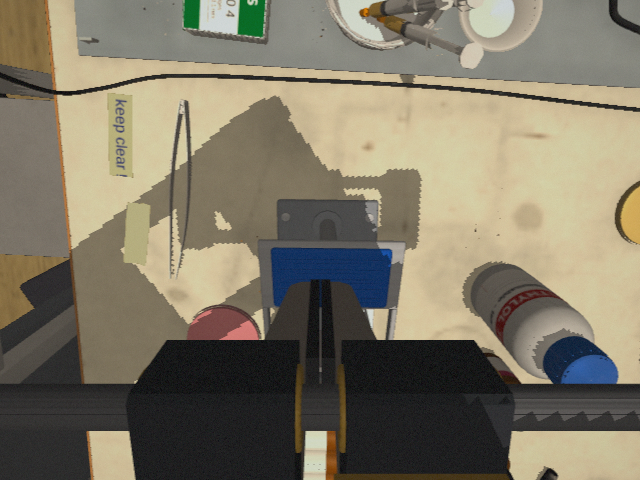

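View pics/scene3.png

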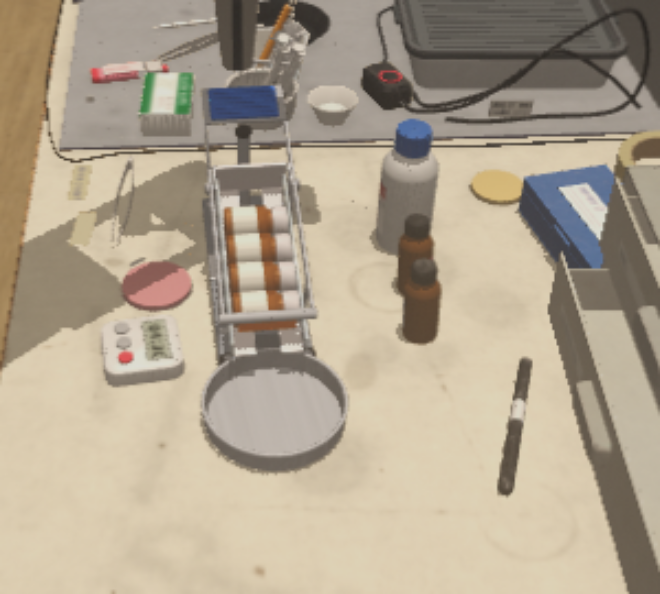

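View pics/top4.png

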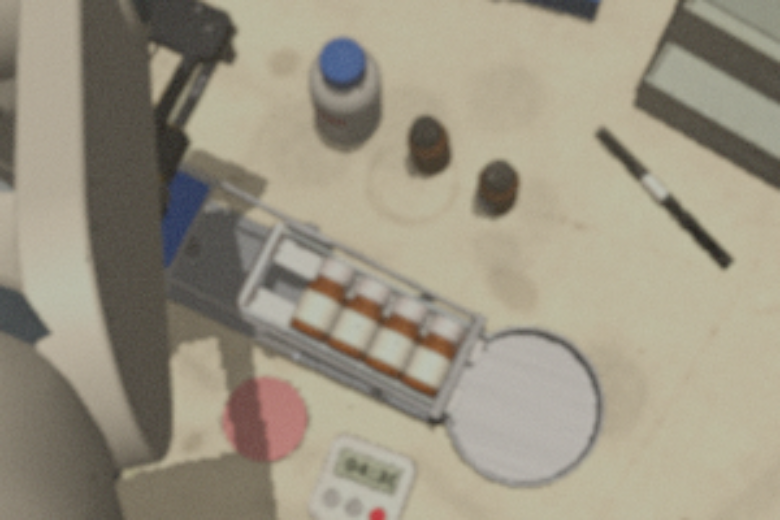

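The scene view shows the dish tucked under the lip at crop (275,405). In the wrist view the paddle is centred at column 331, about 4 mm right of the fingers at 320, so I'll shift and press.

Request:
carry_out --pt "0.15 0.4 0.6 0 0 0 0" --pt "0 0 1.2 0 0 0 0" --pt "0 0 1 0 0 0 0" --pt "0 0 0.6 0 0 0 0" --pt "0 0 0.5 0 0 0 0" --pt "0 0 0.5 0 0 0 0" --pt "0 0 0.4 0 0 0 0" --pt "0 0 0.2 0 0 0 0"

```text
t: 12.6
tool_pos: [0.6181, 0.1122, 0.2007]
tcp_rot: [2.679, 1.641, 0.002]
force: [0.3, 2.5, 4.6]
width: 0.0004
```

Request:
carry_out --pt "0 0 0.15 0 0 0 0" --pt "0 0 0.1 0 0 0 0"

```text
t: 12.77
tool_pos: [0.6182, 0.1122, 0.1987]
tcp_rot: [2.679, 1.641, 0.002]
force: [0.5, 2.4, 4.6]
width: 0.0006
```

Request:
carry_out --pt "0 0 0.15 0 0 0 0" --pt "0 0 0.1 0 0 0 0"

```text
t: 12.93
tool_pos: [0.6182, 0.1121, 0.1962]
tcp_rot: [2.679, 1.641, 0.002]
force: [2.0, 1.9, 5.3]
width: 0.0003
```

Request:
carry_out --pt "0 0 0.1 0 0 0 0" --pt "0 0 0 0 0 0 0"

```text
t: 13.1
tool_pos: [0.6183, 0.1122, 0.1958]
tcp_rot: [2.679, 1.641, 0.002]
force: [-0.8, 2.1, 10.7]
width: 0.0005
```

The force rose to 10.7 N, so the paddle is on its stop. I'll hold and look.

Request:
carry_out --pt "0 0 0.05 0 0 0 0" --pt "0 0 0 0 0 0 0" --pt "0 0 0 0 0 0 0" --pt "0 0 0 0 0 0 0" --pt "0 0 0 0 0 0 0" --pt "0 0 0 0 0 0 0" --pt "0 0 0 0 0 0 0" --pt "0 0 0 0 0 0 0" --pt "0 0 0 0 0 0 0" --pt "0 0 0 0 0 0 0" --pt "0 0 0 0 0 0 0" --pt "0 0 0 0 0 0 0"

```text
t: 14.1
tool_pos: [0.6183, 0.1122, 0.1957]
tcp_rot: [2.679, 1.641, 0.002]
force: [-2.1, 2.1, 12.8]
width: 0.0006
```

Run:
```python
from h import *
s=bot.read_state();print(s['t'],s['tool_pos'],s['force'])
r=vision.camera('scene');cv2.imwrite('pics/scene4.png',cv2.resize(r['img'][130:400,180:480],None,fx=2.2,fy=2.2))
print([(x['point'],x['conf']) for x in vision.place_of('scene','vial_1')])
```

```text
14.1 [0.61826161 0.11217574 0.19569247] [-2.14216701  2.12581137 12.76300154]
[([0.552, -0.0066, 0.0606], 0.88), ([0.5367, -0.0318, 0.0625], 0.82), ([0.4838, -0.1479, 0.0172], 0.58), ([0.5669, 0.0169, 0.0708], 0.58)]
```

View pics/scene4.png

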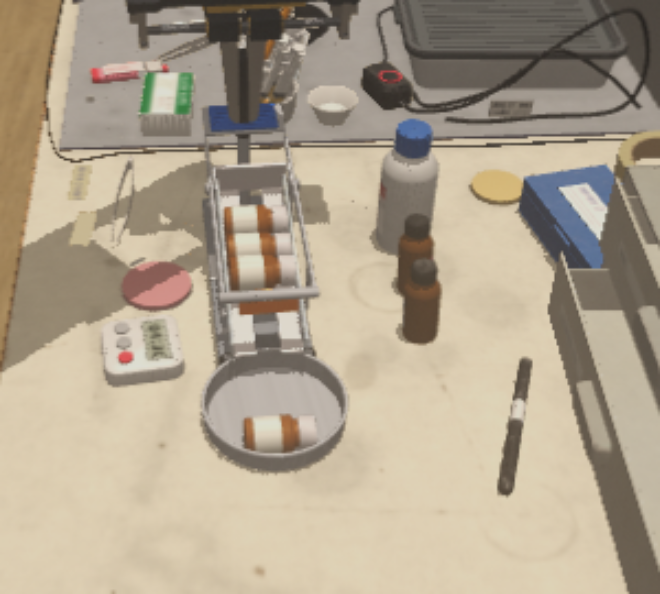

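One vial is in the dish at crop (280,433), the other three are held in the chute and the gate is up. Now I'll release fully and wait for the next vial to drop.

Request:
carry_out --pt "0 0 -0.5 0 0 0 0" --pt "0 0 -0.8 0 0 0 0" --pt "0 0 -1 0 0 0 0" --pt "0 0 -1 0 0 0 0" --pt "0 0 -0.7 0 0 0 0" --pt "0 0 0 0 0 0 0" --pt "0 0 0 0 0 0 0" --pt "0 0 0 0 0 0 0" --pt "0 0 0 0 0 0 0" --pt "0 0 0 0 0 0 0" --pt "0 0 0 0 0 0 0" --pt "0 0 0 0 0 0 0" --pt "0 0 0 0 0 0 0" --pt "0 0 0 0 0 0 0" --pt "0 0 0 0 0 0 0" --pt "0 0 0 0 0 0 0" --pt "0 0 0 0 0 0 0" --pt "0 0 0 0 0 0 0" --pt "0 0 0 0 0 0 0"

```text
t: 15.78
tool_pos: [0.6178, 0.1119, 0.2344]
tcp_rot: [-2.679, -1.641, 0.0]
force: [0.3, 0.8, -0.1]
width: 0.0005
```

Run:
```python
from h import *
s=bot.read_state();print(s['t'],s['tool_pos'],s['force'])
r=vision.camera('scene');cv2.imwrite('pics/scene5.png',cv2.resize(r['img'][130:400,180:480],None,fx=2.2,fy=2.2))
print([(x['point'],x['conf']) for x in vision.place_of('scene','vial_1')])
```

```text
15.7833 [0.61779789 0.11192717 0.23439969] [ 0.30872157  0.77922841 -0.10107422]
[([0.4835, -0.1458, 0.014], 0.85), ([0.5442, -0.0313, 0.0506], 0.75), ([0.5223, -0.0579, 0.0473], 0.69), ([0.5564, -0.0112, 0.0633], 0.56)]
```

View pics/scene5.png

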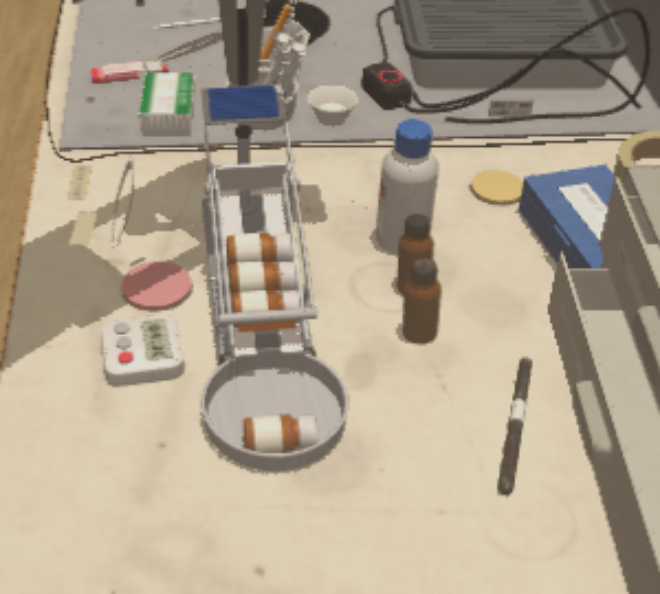

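The gate is shut and the next vial is against it, at crop (265,308). The paddle is up at (243,103). Now the second press, with the same stroke.

Request:
carry_out --pt "0 0 0.7 0 0 0 0" --pt "0 0 0.9 0 0 0 0" --pt "0 0 0.6 0 0 0 0" --pt "0 0 0.5 0 0 0 0" --pt "0 0 0.5 0 0 0 0" --pt "0 0 0.4 0 0 0 0" --pt "0 0 0.2 0 0 0 0" --pt "0 0 0.1 0 0 0 0" --pt "0 0 0 0 0 0 0"

```text
t: 16.63
tool_pos: [0.6181, 0.1122, 0.196]
tcp_rot: [-2.679, -1.641, -0.001]
force: [-0.7, 2.3, 8.8]
width: 0.0004
```

Request:
carry_out --pt "0 0 0.1 0 0 0 0" --pt "0 0 0 0 0 0 0" --pt "0 0 0 0 0 0 0" --pt "0 0 0 0 0 0 0" --pt "0 0 0 0 0 0 0" --pt "0 0 0 0 0 0 0" --pt "0 0 0 0 0 0 0" --pt "0 0 0 0 0 0 0" --pt "0 0 0 0 0 0 0" --pt "0 0 0 0 0 0 0" --pt "0 0 0 0 0 0 0" --pt "0 0 0 0 0 0 0"

```text
t: 17.63
tool_pos: [0.6181, 0.1123, 0.1957]
tcp_rot: [2.679, 1.641, 0.002]
force: [-2.0, 3.2, 12.6]
width: 0.0002
```

Run:
```python
from h import *
s=bot.read_state();print(s['t'],s['tool_pos'],s['force'])
r=vision.camera('scene');cv2.imwrite('pics/scene6.png',cv2.resize(r['img'][130:400,180:480],None,fx=2.2,fy=2.2))
```

```text
17.6333 [0.61812962 0.11227417 0.1956957 ] [-1.9675265   3.23941808 12.57496154]
```

View pics/scene6.png

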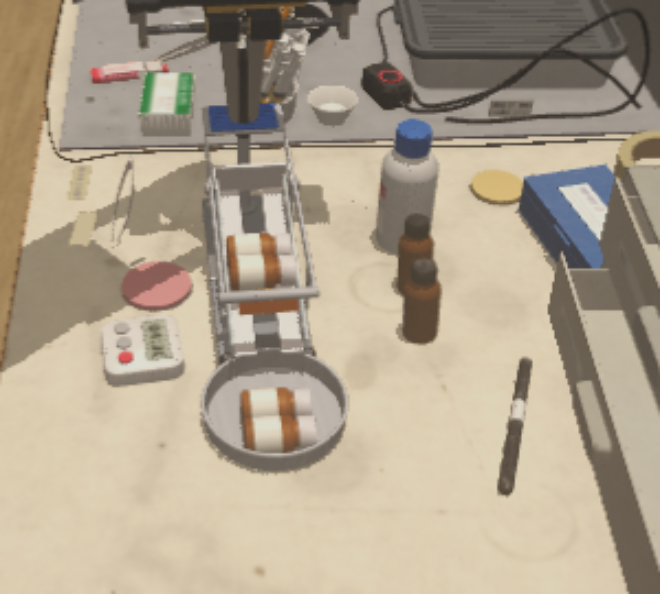

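Two vials are in the dish at crop (278,403) and (280,433), and two are held in the chute. I'll release and clear the arm.

Request:
carry_out --pt "0 0 -0.5 0 0 0 0" --pt "0 0 -0.8 0 0 0 0" --pt "0 0 -1 0 0 0 0" --pt "0 0 -1 0 0 0 0" --pt "0 0 -1.5 0 0 0 0" --pt "0 0 -1.5 0 0 0 0" --pt "0 0 -1 0 0 0 0" --pt "0 0 0 0 0 0 0" --pt "0 0 0 0 0 0 0" --pt "0 0 0 0 0 0 0" --pt "0 0 0 0 0 0 0" --pt "0 0 0 0 0 0 0" --pt "0 0 0 0 0 0 0" --pt "0 0 0 0 0 0 0" --pt "0 0 0 0 0 0 0" --pt "0 0 0 0 0 0 0" --pt "0 0 0 0 0 0 0" --pt "0 0 0 0 0 0 0" --pt "0 0 0 0 0 0 0"

```text
t: 19.27
tool_pos: [0.6178, 0.1119, 0.2674]
tcp_rot: [2.679, 1.641, 0.0]
force: [-0.7, -0.0, 0.5]
width: 0.0003
```

Run:
```python
from h import *
s=bot.read_state();print(s['t'],s['tool_pos'],s['force'])
for c in('scene','top'):
    r=vision.camera(c)
    cv2.imwrite(f'pics/{c}7.png',cv2.resize(r['img'][130:400,180:480],None,fx=2.2,fy=2.2))
    W=cloud(r);d=vision.cut_out(c,'steel_dish')
    print(c,[(x['point'],x['conf']) for x in vision.place_of(c,'steel_dish')][:1])
    if d:
        P=W[d[0]['mask']];rim=P[(P[:,2]>.015)&(P[:,2]<.026)];print(len(rim),circ(rim[:,:2]))
    b=np.array([.5179,-.0823]);x=np.array([-.456,-.89]);y=np.array([.89,-.456])
    print('bumper px',project(r,[[*(b-.009*x+q*y),.016] for q in(.032,-.032)]))
```

```text
19.2667 [0.61782224 0.11193045 0.26741862] [-0.69900025 -0.00129364  0.45838202]
scene [([0.4984, -0.1218, 0.0012], 0.57)]
442 [ 0.4981823  -0.12098281  0.05381668]
bumper px [[319.02586478 289.88531684]
 [282.71552669 292.79359555]]
top [([0.4949, -0.1162, 0.0037], 0.87)]
296 [ 0.49760646 -0.11761672  0.05404625]
bumper px [[333.69087782 277.2810638 ]
 [318.98838068 309.1911148 ]]
```

View pics/scene7.png

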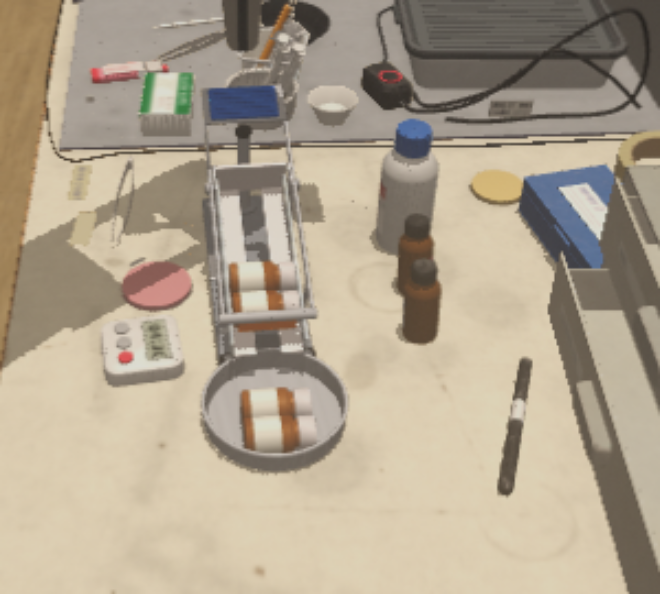

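View pics/top7.png

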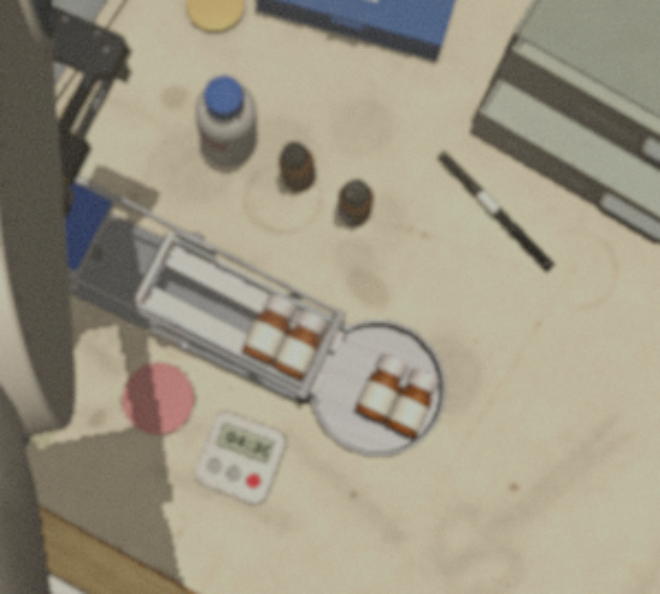

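Run:
```python
import cv2,numpy as np
I=[cv2.imread(f'pics/scene{i}.png',0).astype(np.float32) for i in(3,4,5,7)]
rois={'dish left':(350,470,195,240),'dish right':(350,470,312,355),'dish bottom':(452,480,215,340),'ref timer':(305,390,90,190),'ref bottle':(200,350,395,450)}
for k,(a,b,c,d) in rois.items():
    t=I[0][a:b,c:d];out=[]
    for J in I[1:]:
        p,r=cv2.phaseCorrelate(t,J[a:b,c:d],cv2.createHanningWindow((d-c,b-a),cv2.CV_32F));out.append((np.round(p,2),round(r,2)))
    print(k,out)
```

```text
dish left [(array([0.51, 0.08]), 0.99), (array([0.24, 0.18]), 0.79), (array([-0.05,  0.08]), 0.63)]
dish right [(array([ 0.49, -0.04]), 1.0), (array([ 0.43, -0.03]), 0.98), (array([0.46, 0.01]), 1.0)]
dish bottom [(array([0.51, 0.02]), 0.97), (array([0.5 , 0.03]), 0.98), (array([0.53, 0.04]), 0.98)]
ref timer [(array([ 0.01, -0.03]), 0.96), (array([0.01, 0.01]), 0.96), (array([ 0.02, -0.02]), 0.97)]
ref bottle [(array([ 0.03, -0.02]), 0.96), (array([ 0.  , -0.01]), 0.97), (array([ 0.05, -0.01]), 0.96)]
```

```bash
python3 -c "
from rig import bot
print(bot.read_state()['t']);print(bot.hand_in())"
```

```text
19.5667
the job is handed in; nothing more can be done
None
```

I docked the dish under the lip and pressed the paddle twice. Two vials now lie in the dish and two are still in the chute. I handed in at 19.6 s, and no verdict was reported.

- **Docking:** I pushed the dish with the fingers half open as a cradle. I finished with a flat push with the fingers closed, up to about 42 N along the chute axis, which points to both bumpers taking the load. The last scene-camera fit puts the dish at (0.498, -0.121), against an estimated place of (0.497, -0.122).
- **Pressing:** Both presses reached the hard stop at about 13 N, and each let out one vial. I let the paddle come right up after each press and saw the next vial settle against the shut gate.
- **Final state:** The gate is shut, the paddle is up, and the other things I could see on the desk look unmoved. The gripper was about 55 mm above the paddle, touching nothing.

**Checks that disagreed or fell short:**
- Comparing pictures before and after the first vial suggests the dish moved about 0.4 mm sideways. That is near the limit of what the pictures can show, so I did not push again.
- The top camera put the dish 3–7 mm further under the lip than the other fits. I trusted the contact force and the scene and wrist fits instead.
- The bumpers were hidden under the lip, so I confirmed contact with them only by force and position.

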